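# Change over to the full argon bottle

### The arm

A 7-joint arm with a two-finger parallel gripper is mounted at the origin on the work surface. World frame = base frame: x ahead of the robot, y to its left, z up, the work surface at z = 0. Lengths are in m, angles in rad, forces in N, time in s.
With the tool pointing down it reaches from about 0.4 to 0.85 m from the base axis. Payload 10.4 kg.
Tool frame: the origin (TCP) lies between the finger pads; the fingertips stand manip.tip_extent ahead of it and the grasp point (between the pads) lies 6 mm ahead of it (manip.tip_extent is the distance from the TCP to the fingertips, in m); z points along the fingers, y is the line along which they close (so a half turn about z gives the same grasp; the last joint's range is limited). The gripper opens to 85 mm and grips with 20 to 120 N. Pads are 22 mm wide; open, the fingers measure 114 mm over their backs; the gripper's body (76 mm by 85 mm) begins 54 mm behind the grasp point. The pads swing forward as they close: fully open they stand 13 mm farther back than shut.
Start: joints at [-1.276, 0.332, -0.065, 1.46, 0.022, 1.35, -0.088], TCP at [0.195, 0.594, 0.256] pointing down, gripper open.
Joint ranges: [-2.6, 2.6], [-0.5, 2.12], [-1.47, 1.34], [0.16, 2.42], [-1.27, 4.41], [0.06, 2.06], [-2.6, 2.6]. Speed limits (rad/s): [2.22, 2.22, 2.79, 2.79, 3.14, 3.14, 3.14].

### API

Orientations are given as a unit quaternion [x, y, z, w].
In Python, from workcell import get_obs, optics, workorder, manip gives the robot as it stands.
- The arm moves only by the tool jog_arm, never from a script. Its argument "increments" is a list of rows, each a list of 7 numbers: the shift along the tool's x, y, z in m, then the turn, a rotation vector about the tool's x, y, z in rad, then the opening, from -1 (shut) to 1 (fully open). A call has 1 to 5 rows; each row is the pose to reach, as a shift and turn from the pose commanded when the call began, along the tool's axes at that moment; what a row does not reach only later rows make up. A row lasts 1/12 s, in which the tool goes at most 41.7 mm and 7.16 degrees, less where a joint would pass 70% of its speed; a pose out of reach is approached as far as the arm can. A call with a gripper value outside its range is refused whole. The fingers move at their own pace and stop on an object; "grip_force" is the grip in N (left out, the last holds). Time passes only in rows, so rows that repeat a pose let the fingers close. It gives the time, the measured TCP pose, the force, the opening and the grip force at its end, in the units of the state.
- get_obs(): the state, without advancing time (a new reading comes with each control period).
- optics.camera(name): name is "scene" or "top"; returns a dict with "color" (400x640x3 uint8, red, green, blue), "depth" (400x640 float32, m along the optical axis (not along the pixel's ray), 0 where there is no reading), "K" (3x3 intrinsics, pixels), "R" (3x3) and "t" (3): a world point X has camera coordinates R X + t. Camera axes: x right, y down, z forward; pixel columns grow to the right and rows downward; lengths in m; the calibration is good to about 2 mm. A picture is of the moment at which its call begins.
- workorder.hand_in(): hands the job in; it is judged then, once.
The state is a dict: "clock": time; "joint_pos": joint angles; "joint_velocities": joint speeds; "tau": joint torques, N m; "position": TCP position; "ee_rot": TCP orientation; "ft_force": force on the tool from outside, world axes, zero at the start; "torque": the same for the moment, N m; "grip_width": opening from 0.0 (shut) to 1.0 (fully open); "grasp_force": force on a finger pad.
Only numpy, scipy, OpenCV 4.12 (cv2) and the standard library are available. Lean on these libraries where they do the work, as an engineer would, in place of code of your own. Each camera call takes 0.05 s, during which the arm holds its last target. There are 200 camera calls.

### The job

Both argon bottle valves on the bench manifold have been left part open, and one bottle has run down: its gauge pointer stands near the zero end of the scale. First shut the run-down bottle's valve fully home, then open the full bottle's valve all the way to its stop. Do not shut the full bottle off at any time, as the spectrometer must keep its gas, and leave the other things on the bench where they are.

Things in the scene. Friction and masses are not known exactly. Their poses are not given: they have to be found in the camera images.
- manifold: argon manifold fixed to the bench: aluminium plate 310 x 330 x 8 mm; two bottle pipes along x, 55 mm up, left (y = +110 mm) and right (y = -110 mm), each with a gauge and, nearer the robot, a globe valve with handwheel; header pipe nearest the robot, regulator 110 mm high between. Origin: centre of the plate underside; x away from the robot, y left
- wheel_left (a point): steel handwheel of the left valve, level, 62 mm across, 8 mm round rim, 4 spokes of 6 mm, 20 mm hub. Point at its centre at mid-rim height, at x = -45, y = +110 mm in the manifold frame, 147 to 153 mm above the bench; axes turn with the wheel, z up. Clockwise from above shuts. Rises 4 mm per turn: 147 mm = seated, 153 mm = fully open, 1.5 turns between hard stops; starts near the middle
- wheel_right (a point): steel handwheel of the right valve, level, 62 mm across, 8 mm round rim, 4 spokes of 6 mm, 20 mm hub. Point at its centre at mid-rim height, at x = -45, y = -110 mm in the manifold frame, 147 to 153 mm above the bench; axes turn with the wheel, z up. Clockwise from above shuts. Rises 4 mm per turn: 147 mm = seated, 153 mm = fully open, 1.5 turns between hard stops; starts near the middle
- valve_left (a point): top of the left valve's brass gland nut, 101 mm above the bench on the wheel's axis, 24 mm wide; only a 9 mm stem between it and the wheel. The wheel turns stiffly (0.1 N m) and stays where it is left; at a stop the torque climbs until the fingers slip round the rim, at some 0.3 to 0.6 N m with a 20 N grip and more with a firmer one
- valve_right (a point): top of the right valve's brass gland nut, 101 mm above the bench on the wheel's axis, 24 mm wide; only a 9 mm stem between it and the wheel. The wheel turns stiffly (0.1 N m) and stays where it is left; at a stop the torque climbs until the fingers slip round the rim, at some 0.3 to 0.6 N m with a 20 N grip and more with a firmer one
- needle_left (a joint): pointer of the left bottle's gauge, rad clockwise (from above) from the zero mark; 0 = empty, 4.71 = full scale. A run-down bottle reads under 1, a full one over 3; always one of each. It shows bottle pressure and does not react to the valves
- needle_right (a joint): pointer of the right bottle's gauge, rad clockwise (from above) from the zero mark; 0 = empty, 4.71 = full scale. A run-down bottle reads under 1, a full one over 3; always one of each. It shows bottle pressure and does not react to the valves
- gauge_left (a point): centre of the left bottle's dial: white face up, 105 mm across, 108 mm above the bench (rim 113 mm), 95 mm beyond its valve on the same pipe. The long end (38 mm) of the black pointer reads; 270 degree scale of 11 marks, its open gap faces the robot, zero at the gap's left (+y) end, full scale at its right end
- gauge_right (a point): centre of the right bottle's dial: white face up, 105 mm across, 108 mm above the bench (rim 113 mm), 95 mm beyond its valve on the same pipe. The long end (38 mm) of the black pointer reads; 270 degree scale of 11 marks, its open gap faces the robot, zero at the gap's left (+y) end, full scale at its right end
- spanner: bystander: steel open-ended spanner, 180 mm long, lying flat on the bench; origin at its middle
- leak_spray: bystander: white plastic bottle, 56 mm wide, 150 mm tall, standing; origin at the centre of its foot
- sample: bystander: steel conical metal sample, 40 mm wide at the foot, 28 mm tall; origin at the centre of its foot
- tongs: bystander: steel crucible tongs, about 220 mm long, lying flat; origin at the rivet

How it is judged:
On the way, in this order (a step that is already met when the one before it is completed fails the run):
1. the run-down bottle's valve is shut home (((value of joint needle_left below 1.5 rad and z of wheel_left in the frame of manifold below 0.1475 m) or (value of joint needle_right below 1.5 rad and z of wheel_right in the frame of manifold below 0.1475 m))), for 0.2 s.
2. then the full bottle's valve is fully open, the run-down one still shut (((value of joint needle_left below 1.5 rad and z of wheel_left in the frame of manifold below 0.1475 m and z of wheel_right in the frame of manifold above 0.152 m) or (value of joint needle_right below 1.5 rad and z of wheel_right in the frame of manifold below 0.1475 m and z of wheel_left in the frame of manifold above 0.152 m))), for 0.2 s.
At the end, for the whole second after the job is handed in: the run-down bottle's valve is shut (its wheel within 0.5 mm, 1/8 turn, of the seated height: below 147.5 mm) and the full bottle's valve is open (its wheel above 152 mm, within a quarter turn of the open stop) (((value of joint needle_left below 1.5 rad and z of wheel_left in the frame of manifold below 0.1475 m and z of wheel_right in the frame of manifold above 0.152 m) or (value of joint needle_right below 1.5 rad and z of wheel_right in the frame of manifold below 0.1475 m and z of wheel_left in the frame of manifold above 0.152 m))); the robot touches nothing.
It fails at once if the full bottle's valve is shut off or nearly so (wheel below 148 mm, under a quarter turn open) ((value of joint needle_left below 1.5 rad and z of wheel_right in the frame of manifold below 0.148 m) or (value of joint needle_right below 1.5 rad and z of wheel_left in the frame of manifold below 0.148 m)).
It fails at once if the spanner is disturbed (moved over 30 mm) (distance of spanner from where it was at the start of the episode above 0.03 m).
It fails at once if the leak_spray is disturbed (moved over 30 mm) (distance of leak_spray from where it was at the start of the episode above 0.03 m).
It fails at once if the sample is disturbed (moved over 30 mm) (distance of sample from where it was at the start of the episode above 0.03 m).
It fails at once if the tongs is disturbed (moved over 30 mm) (distance of tongs from where it was at the start of the episode above 0.03 m).
It also fails if it takes over 72 s, if anything falls off the work surface, if the arm or the gripper's body presses on something with over 40 N, if the wrist force passes 120 N, or if a joint passes its speed limit or range.

## Working session

There is one attempt and no reset: what is moved stays moved. The work goes in short steps, Python scripts to look and compute and a tool call to move; the robot and the scene stay as the last step left them, time stands still between calls to the robot, and variables do not carry over. Pictures are saved under pics/ and viewed, at most 10 in all, crops included, and the job is handed in when it is done.

Besides the shell and the picture viewer there is one more tool, called after "Call:" as name(argument=value, ...) on one line, values as JSON. jog_arm: Moves the arm, as the interface text tells. Its arguments: {"type":"object","properties":{"increments":{"type":"array"},"grip_force":{"type":"number"}},"required":["increments"]}

```bash
mkdir -p pics
python3 - <<'E'
from workcell import get_obs, optics, manip
import cv2,numpy as np
for n in ("top","scene"):
    c=optics.camera(n); cv2.imwrite(f"pics/{n}0.png",c["color"][:,:,::-1]); np.savez(f"{n}0.npz",**c); print(n,c["K"].tolist(),c["R"].round(4).tolist(),c["t"].round(4).tolist())
print(manip.tip_extent,get_obs())
E
```

```text
top [[422.23437442448534, 0.0, 316.03167448061754], [0.0, 422.23437442448534, 204.94046981646355], [0.0, 0.0, 1.0]] [[-0.0231, -0.9997, 0.002], [-0.9954, 0.0228, -0.0934], [0.0934, -0.0041, -0.9956]] [0.0128, 0.519, 1.4222]
scene [[383.24347389081674, 0.0, 317.97728595249913], [0.0, 383.24347389081674, 200.50995326278328], [0.0, 0.0, 1.0]] [[0.4529, 0.8916, 0.0017], [0.7532, -0.3816, -0.5357], [-0.477, 0.2439, -0.8444]] [-0.2295, -0.3336, 1.4027]
0.025 {'clock': 0.1, 'joint_pos': array([-1.27564822,  0.33280141, -0.06470593,  1.46081542,  0.02162548,
        1.34991199, -0.08852244]), 'joint_velocities': array([ 0.0002044 , -0.00272863, -0.00061801, -0.00173652, -0.00162972,
        0.00098528, -0.00028141]), 'tau': array([ 1.78931172e-03, -6.26748490e+01,  4.92003292e-02, -3.92429066e+01,
        1.62145821e-02,  7.11176413e-03,  1.97932303e-05]), 'position': array([0.19518211, 0.59343633, 0.25562005]), 'ee_rot': array([ 1.58203009e-01,  9.87406413e-01, -6.17083667e-04, -5.93353715e-05]), 'ft_force': array([-0.85094589, -0.09242604,  0.86032752]), 'torque': array([ 0.02442545, -0.02128285,  0.01874471]), 'grasp_force': 0.0, 'grip_width': 1.000790001748044}
```

View pics/top0.png

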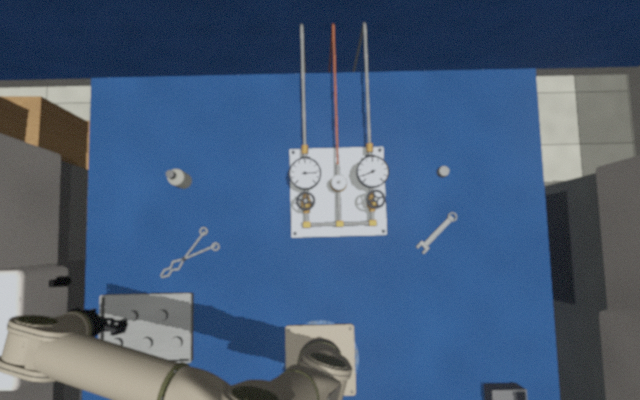

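View pics/scene0.png

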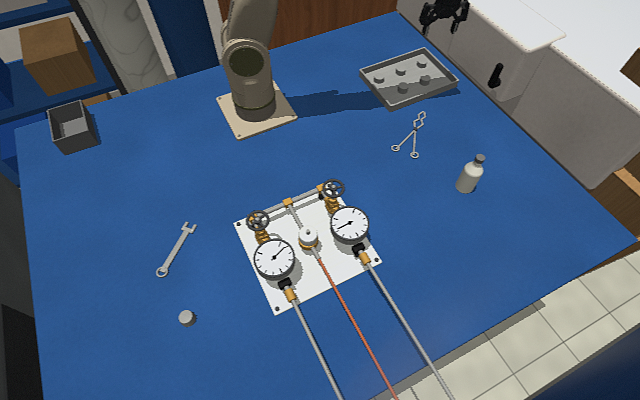

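The top view shows the left gauge at about (305,173), the right gauge at (372,171), and the wheels at about (306,201) and (375,199). The scene view shows the left gauge at (349,224), the right gauge at (274,257), and the wheels at (333,188) and (258,220). Next I'll enlarge the dials and measure.

```bash
cat > h.py <<'E'
import numpy as np,cv2
def load(n): return dict(np.load(n))
def ray(c,u,v,z):
    d=c["R"].T@np.linalg.solve(c["K"],[u,v,1.]); o=-c["R"].T@c["t"]
    return o+d*(z-o[2])/d[2]
def proj(c,X):
    p=c["K"]@(c["R"]@np.asarray(X)+c["t"]); return p[:2]/p[2]
def cloud(c):
    v,u=np.mgrid[:400,:640]; d=c["depth"]
    P=np.stack([(u-c["K"][0,2])/c["K"][0,0]*d,(v-c["K"][1,2])/c["K"][1,1]*d,d],-1)
    return (P-c["t"])@c["R"]
E
python3 - <<'E'
from h import *
t=load("top0.npz");s=load("scene0.npz")
a=cv2.resize(t["color"][135:245,275:405],None,fx=4.5,fy=4.5,interpolation=cv2.INTER_CUBIC)
cv2.imwrite("pics/tc.png",a[:,:,::-1])
b=cv2.resize(s["color"][170:300,225:395],None,fx=4.5,fy=4.5,interpolation=cv2.INTER_CUBIC)
cv2.imwrite("pics/sc.png",b[:,:,::-1])
# white plate, from bright low-saturation pixels near
for n,c,box in(("top",t,(275,135,405,245)),("scene",s,(225,170,395,325))):
    P=cloud(c); x0,y0,x1,y1=box
    m=np.zeros((400,640),bool); m[y0:y1,x0:x1]=1
    hsv=cv2.cvtColor(c["color"],cv2.COLOR_RGB2HSV)
    pl=m&(hsv[...,1]<70)&(hsv[...,2]>120)&(abs(P[...,2]-.008)<.012)
    v,u=np.nonzero(pl); pts=np.array([ray(c,a,b,.008)[:2] for a,b in zip(u,v)],np.float32)
    print(n,"plate",cv2.minAreaRect(pts))
    w=m&(abs(P[...,2]-.15)<.012)
    k,l,st,ce=cv2.connectedComponentsWithStats(w.astype(np.uint8))
    for i in range(1,k):
        if st[i,4]>25:
            q=np.argwhere(l==i)[:,::-1]; pw=np.array([ray(c,*p,.15)[:2] for p in q],np.float32)
            print(" wheel",st[i],cv2.minEnclosingCircle(pw),np.median(P[l==i],0).round(4))
    f=m&(abs(P[...,2]-.11)<.01)
    k,l,st,ce=cv2.connectedComponentsWithStats(f.astype(np.uint8))
    for i in range(1,k):
        if st[i,4]>200:
            q=np.argwhere(l==i)[:,::-1]; pw=np.array([ray(c,*p,.111)[:2] for p in q],np.float32)
            print(" dial",st[i],cv2.minEnclosingCircle(pw))
E
```

```text
top plate ((0.5892243385314941, -0.07503873109817505), (0.35943999886512756, 0.33453449606895447), 0.045964404940605164)
 wheel [366 189  20  20 196] ((0.5240417122840881, -0.1863214671611786), 0.030834512785077095) [ 0.524  -0.1855  0.154 ]
 wheel [296 191  20  19 203] ((0.5233601927757263, 0.03391684219241142), 0.030834095552563667) [0.5228 0.0329 0.1534]
 dial [357 155  33  32 829] ((0.6187319159507751, -0.18495377898216248), 0.053645987063646317)
 dial [289 157  33  32 824] ((0.617787778377533, 0.03388039395213127), 0.052980873733758926)
scene plate ((0.6222696304321289, -0.07295729219913483), (0.42487433552742004, 0.33006536960601807), 0.1879863739013672)
 wheel [322 179  22  19 249] ((0.5217570066452026, 0.035298872739076614), 0.03123961016535759) [0.5249 0.0343 0.1529]
 wheel [245 210  24  21 282] ((0.5222703814506531, -0.18383482098579407), 0.031207764521241188) [ 0.5258 -0.185   0.1531]
 dial [ 330  206   39   36 1122] ((0.6189522743225098, 0.034494757652282715), 0.055240415036678314)
 dial [ 253  239   42   40 1296] ((0.6201239824295044, -0.18451625108718872), 0.05459647998213768)
```

View pics/tc.png

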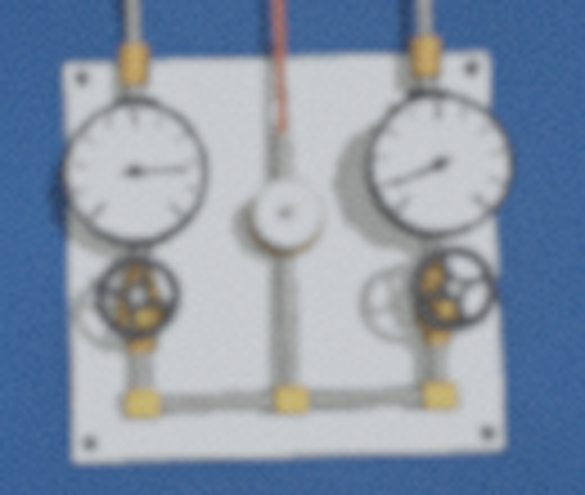

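View pics/sc.png

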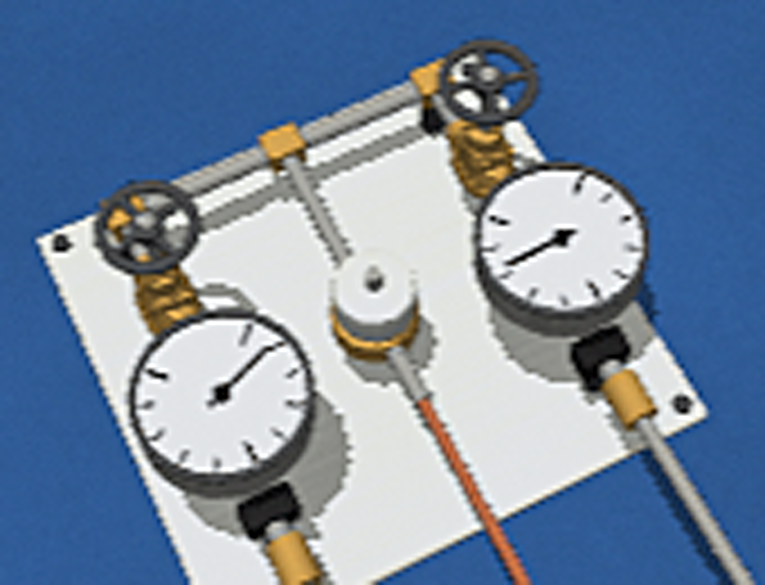

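Both views agree. The left pointer stands at about 225° (≈3.9 rad), so the left bottle is full. The right pointer stands just past zero (≈0.5 rad), so the right bottle is run down. The wheel centres are at about R (0.523, -0.185) and L (0.5225, 0.0345). The right wheel goes clockwise first, then the left wheel counter-clockwise.

Call:
jog_arm(increments=[[-0.186, -0.086, -0.02, 0, 0, 0, 1], [-0.186, -0.086, -0.02, 0, 0, 0, 1], [-0.186, -0.086, -0.02, 0, 0, 0, 1], [-0.186, -0.086, -0.02, 0, 0, 0, 1], [-0.186, -0.086, -0.02, 0, 0, 0, 1]], grip_force=40)

```text
clock: 0.52
position: [0.3466, 0.4518, 0.2763]
ee_rot: [0.159, 0.987, -0.0, 0.0]
ft_force: [0.4, 1.6, 0.8]
grip_width: 1.003
grasp_force: 0.0
```

```bash
cat > st.py <<'E'
import sys,numpy as np
from workcell import get_obs
from scipy.spatial.transform import Rotation as Ro
o=get_obs(); R=Ro.from_quat(o["ee_rot"]); M=R.as_matrix()
print("t",round(o["clock"],2),"pos",o["position"].round(4),"q",o["joint_pos"].round(3),"yaw y",round(np.arctan2(M[1,1],M[0,1]),3),"F",o["ft_force"].round(1),"T",o["torque"].round(2),"w",round(o["grip_width"],3),"g",round(o["grasp_force"],1))
print("tilt err, toolframe rotvec to vertical:",Ro.align_vectors([M.T@[0,0,-1]],[[0,0,1]])[0].as_rotvec().round(4))
for a in sys.argv[1:]:
    X=np.array(eval(a)); print(a,"tool shift",(M.T@(X-o["position"])).round(4))
E
python3 st.py "(.5,.15,.27)" "(.523,-.185,.23)"
```

```text
t 0.52 pos [0.3466 0.4518 0.2763] q [-1.035  0.198  0.044  1.587 -0.009  1.358  0.263] yaw y 1.252 F [0.4 1.6 0.8] T [-0.02 -0.03  0.01] w 1.003 g 0.0
tilt err, toolframe rotvec to vertical: [-0.0003  0.0001  0.    ]
(.5,.15,.27) tool shift [-0.2402 -0.2386  0.0064]
(.523,-.185,.23) tool shift [-0.3669 -0.5496  0.0465]
```

Call:
jog_arm(increments=[[-0.12, -0.12, 0, 0, 0, 0, 1], [-0.12, -0.12, 0, 0, 0, 0, 1], [-0.12, -0.12, 0, 0, 0, 0, 1], [-0.12, -0.12, 0, 0, 0, 0, 1], [-0.12, -0.12, 0, 0, 0, 0, 1]])

```text
clock: 0.93
position: [0.4257, 0.2945, 0.2765]
ee_rot: [0.163, 0.987, -0.001, 0.001]
ft_force: [0.6, 0.1, -0.0]
grip_width: 1.001
grasp_force: 0.0
```

Call:
jog_arm(increments=[[-0.12, -0.12, 0, 0, 0, 0, 1], [-0.12, -0.12, 0, 0, 0, 0, 1], [-0.12, -0.12, 0, 0, 0, 0, 1], [-0.12, -0.12, 0, 0, 0, 0, 1], [-0.12, -0.12, 0, 0, 0, 0, 1]])

```text
clock: 1.35
position: [0.5009, 0.1428, 0.2764]
ee_rot: [0.163, 0.987, -0.001, 0.001]
ft_force: [0.4, -0.9, -0.4]
grip_width: 0.997
grasp_force: 0.0
```

Call:
jog_arm(increments=[[-0.063, -0.155, 0, 0, 0, 0, 1], [-0.063, -0.155, 0, 0, 0, 0, 1], [-0.063, -0.155, 0, 0, 0, 0, 1], [-0.063, -0.155, 0, 0, 0, 0, 1], [-0.063, -0.155, 0, 0, 0, 0, 1]])

```text
clock: 1.77
position: [0.5092, -0.0247, 0.2766]
ee_rot: [0.163, 0.987, -0.001, 0.0]
ft_force: [-0.6, -0.6, 0.3]
grip_width: 0.999
grasp_force: 0.0
```

Call:
jog_arm(increments=[[-0.063, -0.155, 0, 0, 0, -0.12, 1], [-0.063, -0.155, 0, 0, 0, -0.24, 1], [-0.063, -0.155, 0, 0, 0, -0.36, 1], [-0.063, -0.155, 0, 0, 0, -0.48, 1], [-0.063, -0.155, 0, 0, 0, -0.6, 1]])

```text
clock: 2.18
position: [0.5205, -0.1856, 0.2762]
ee_rot: [-0.115, 0.993, -0.0, -0.0]
ft_force: [0.7, -0.0, -0.9]
grip_width: 1.003
grasp_force: 0.0
```

```bash
python3 st.py "(.523,-.185,.2)"
```

```text
t 2.18 pos [ 0.5205 -0.1856  0.2762] q [-0.256  0.168  0.585  1.654 -0.094  1.348  2.144] yaw y 1.801 F [ 0.7 -0.  -0.9] T [-0.03  0.02  0.06] w 1.003 g 0.0
tilt err, toolframe rotvec to vertical: [-0.0005 -0.0004  0.    ]
(.523,-.185,.2) tool shift [-0.0026  0.      0.0762]
```

Call:
jog_arm(increments=[[-0.0026, 0, 0.02, 0, 0, -0.12, 1], [-0.0026, 0, 0.05, 0, 0, -0.24, 1], [-0.0026, 0, 0.08, 0, 0, -0.34, 1], [-0.0026, 0, 0.105, 0, 0, -0.34, 1], [-0.0026, 0, 0.122, 0, 0, -0.34, 1]])

```text
clock: 2.6
position: [0.5223, -0.1815, 0.1514]
ee_rot: [-0.28, 0.96, 0.001, -0.001]
ft_force: [0.1, -0.1, 0.0]
grip_width: 0.998
grasp_force: 0.0
```

```bash
python3 st.py "(.523,-.185,.154)"
python3 - <<'E'
from workcell import optics
import cv2,numpy as np
a=optics.camera("scene")["color"][150:290,170:350]; b=optics.camera("top")["color"][130:270,290:470]
cv2.imwrite("pics/g1.png",cv2.resize(np.hstack([a,b]),None,fx=2.2,fy=2.2,interpolation=cv2.INTER_CUBIC)[:,:,::-1])
E
```

```text
t 2.6 pos [ 0.5223 -0.1815  0.1514] q [-0.198  0.28   0.525  1.805 -0.155  1.101  2.52 ] yaw y 2.139 F [ 0.1 -0.1  0. ] T [ 0.04 -0.    0.04] w 0.998 g 0.0
tilt err, toolframe rotvec to vertical: [ 0.0024 -0.0023  0.    ]
(.523,-.185,.154) tool shift [ 0.0013 -0.0033 -0.0026]
```

View pics/g1.png

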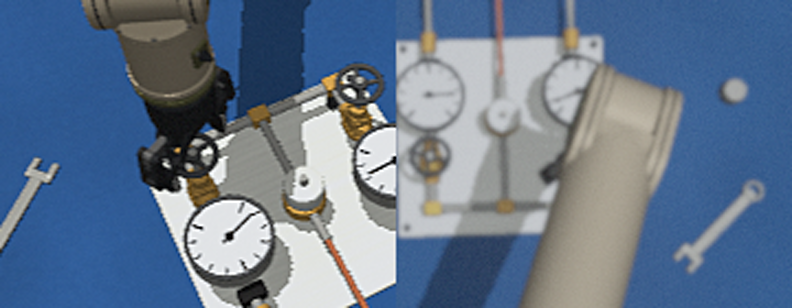

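The left half shows the open fingers straddling the right wheel, one finger in view at about (155,165) and the wheel at (198,155), with nothing else touched. I'll let it settle, then close.

Call:
jog_arm(increments=[[0, 0, -0.001, 0, 0, 0, 1], [0, 0, -0.001, 0, 0, 0, 1]])

```text
clock: 2.87
position: [0.5243, -0.1824, 0.1568]
ee_rot: [-0.28, 0.96, -0.0, 0.001]
ft_force: [0.7, -0.2, 0.2]
grip_width: 1.001
grasp_force: 0.0
```

```bash
python3 st.py "(.523,-.185,.154)"
```

```text
t 2.87 pos [ 0.5243 -0.1824  0.1568] q [-0.199  0.274  0.527  1.798 -0.153  1.107  2.518] yaw y 2.138 F [ 0.7 -0.2  0.2] T [ 0.   -0.05  0.01] w 1.001 g 0.0
tilt err, toolframe rotvec to vertical: [-0.0012  0.0014  0.    ]
(.523,-.185,.154) tool shift [ 0.0025 -0.0015  0.0028]
```

Call:
jog_arm(increments=[[0.0025, -0.0015, 0.003, 0, 0, 0, 1], [0.0025, -0.0015, 0.003, 0, 0, 0, -1], [0.0025, -0.0015, 0.003, 0, 0, 0, -1], [0.0025, -0.0015, 0.003, 0, 0, 0, -1], [0.0025, -0.0015, 0.003, 0, 0, 0, -1]], grip_force=40)

```text
clock: 3.28
position: [0.5223, -0.1851, 0.1533]
ee_rot: [-0.28, 0.96, 0.0, 0.0]
ft_force: [-2.3, -0.1, 7.1]
grip_width: 0.694
grasp_force: 41.4
```

Call:
jog_arm(increments=[[0, 0, 0, 0, 0, 0, -1], [0, 0, 0, 0, 0, 0, -1], [0, 0, 0, 0, 0, 0, -1]])

```text
clock: 3.53
position: [0.5223, -0.1852, 0.1533]
ee_rot: [-0.28, 0.96, -0.0, 0.0]
ft_force: [-3.3, 1.1, 6.8]
grip_width: 0.695
grasp_force: 41.4
```

```bash
python3 st.py "(.523,-.185,.154)"
```

```text
t 3.53 pos [ 0.5223 -0.1852  0.1533] q [-0.193  0.277  0.526  1.803 -0.155  1.101  2.525] yaw y 2.138 F [-3.3  1.1  6.8] T [0.09 0.66 0.  ] w 0.695 g 41.4
tilt err, toolframe rotvec to vertical: [-0.0003  0.0008  0.    ]
(.523,-.185,.154) tool shift [-0.0007 -0.0002 -0.0007]
```

Call:
jog_arm(increments=[[0, 0, 0.0001, 0, 0, 0.12, -1], [0, 0, 0.0002, 0, 0, 0.24, -1], [0, 0, 0.0002, 0, 0, 0.36, -1], [0, 0, 0.0003, 0, 0, 0.48, -1], [0, 0, 0.0004, 0, 0, 0.6, -1]])

```text
clock: 3.95
position: [0.5222, -0.1846, 0.1528]
ee_rot: [0.019, 1.0, 0.001, 0.0]
ft_force: [-5.1, 2.8, 10.0]
grip_width: 0.695
grasp_force: 41.6
```

Call:
jog_arm(increments=[[0, 0, 0.0001, 0, 0, 0.12, -1], [0, 0, 0.0002, 0, 0, 0.24, -1], [0, 0, 0.0002, 0, 0, 0.36, -1], [0, 0, 0.0003, 0, 0, 0.48, -1], [0, 0, 0.0004, 0, 0, 0.6, -1]])

```text
clock: 4.37
position: [0.5224, -0.1841, 0.1525]
ee_rot: [0.313, 0.95, 0.001, -0.0]
ft_force: [-3.7, 5.4, 9.5]
grip_width: 0.701
grasp_force: 41.6
```

```bash
python3 st.py "(.523,-.185,.154)"
```

```text
t 4.37 pos [ 0.5224 -0.1841  0.1525] q [-0.35   0.307  0.717  1.811 -0.226  1.106  1.379] yaw y 0.933 F [-3.7  5.4  9.5] T [0.85 0.89 0.11] w 0.701 g 41.6
tilt err, toolframe rotvec to vertical: [ 0.0017 -0.0007  0.    ]
(.523,-.185,.154) tool shift [-0.001  -0.0004 -0.0015]
```

Call:
jog_arm(increments=[[0, 0, 0.0001, 0, 0, 0.12, -1], [0, 0, 0.0002, 0, 0, 0.24, -1], [0, 0, 0.0002, 0, 0, 0.36, -1], [0, 0, 0.0003, 0, 0, 0.48, -1], [0, 0, 0.0004, 0, 0, 0.6, -1]])

```text
clock: 4.78
position: [0.5228, -0.1837, 0.1521]
ee_rot: [0.58, 0.815, 0.001, -0.0]
ft_force: [-1.9, 4.6, 9.2]
grip_width: 0.693
grasp_force: 41.6
```

Call:
jog_arm(increments=[[0, 0, 0.0001, 0, 0, 0.12, -1], [0, 0, 0.0002, 0, 0, 0.24, -1], [0, 0, 0.0002, 0, 0, 0.36, -1], [0, 0, 0.0003, 0, 0, 0.48, -1], [0, 0, 0.0004, 0, 0, 0.6, -1]])

```text
clock: 5.2
position: [0.5234, -0.1837, 0.1517]
ee_rot: [0.795, 0.607, 0.001, -0.0]
ft_force: [0.7, 4.8, 8.0]
grip_width: 0.699
grasp_force: 41.5
```

Call:
jog_arm(increments=[[0, 0, 0.0001, 0, 0, 0.12, -1], [0, 0, 0.0002, 0, 0, 0.24, -1], [0, 0, 0.0002, 0, 0, 0.36, -1], [0, 0, 0.0003, 0, 0, 0.48, -1], [0, 0, 0.0004, 0, 0, 0.6, -1]])

```text
clock: 5.62
position: [0.5239, -0.184, 0.1515]
ee_rot: [0.939, 0.345, 0.002, 0.0]
ft_force: [2.4, 2.4, 4.8]
grip_width: 0.693
grasp_force: 41.8
```

```bash
python3 st.py "(.523,-.185,.154)"
```

```text
t 5.62 pos [ 0.5239 -0.184   0.1515] q [-0.614  0.434  1.08   1.821 -0.424  1.139 -0.255] yaw y -0.866 F [2.4 2.4 4.8] T [ 0.51 -0.6   0.06] w 0.693 g 41.8
tilt err, toolframe rotvec to vertical: [ 0.0013 -0.0032  0.    ]
(.523,-.185,.154) tool shift [-0.0013  0.0002 -0.0025]
```

Call:
jog_arm(increments=[[0, 0, 0.0001, 0, 0, 0.12, -1], [0, 0, 0.0002, 0, 0, 0.24, -1], [0, 0, 0.0002, 0, 0, 0.36, -1], [0, 0, 0.0003, 0, 0, 0.48, -1], [0, 0, 0.0004, 0, 0, 0.6, -1]])

```text
clock: 6.03
position: [0.5241, -0.1845, 0.1511]
ee_rot: [0.999, 0.052, 0.002, 0.0]
ft_force: [4.4, 0.5, 3.1]
grip_width: 0.695
grasp_force: 42.3
```

```bash
python3 st.py "(.523,-.185,.154)"
```

```text
t 6.03 pos [ 0.5241 -0.1845  0.1511] q [-0.689  0.522  1.215  1.824 -0.534  1.172 -0.766] yaw y -1.466 F [4.4 0.5 3.1] T [ 0.07 -0.82  0.13] w 0.695 g 42.3
tilt err, toolframe rotvec to vertical: [ 0.0003 -0.0038  0.    ]
(.523,-.185,.154) tool shift [-0.0011  0.0004 -0.0029]
```

Joint 3 is nearing its range, so I'll release, turn back and regrip.

Call:
jog_arm(increments=[[0, 0, 0, 0, 0, 0, 1], [0, 0, 0, 0, 0, 0, 1], [0, 0, 0, 0, 0, 0, 1], [0, 0, 0, 0, 0, 0, 1], [0, 0, 0, 0, 0, 0, 1]])

```text
clock: 6.45
position: [0.522, -0.185, 0.1498]
ee_rot: [0.998, 0.055, -0.0, -0.0]
ft_force: [-0.2, 0.1, 0.4]
grip_width: 0.998
grasp_force: 0.0
```

Call:
jog_arm(increments=[[0, 0, 0, 0, 0, -0.12, 1], [0, 0, 0, 0, 0, -0.24, 1], [0, 0, 0, 0, 0, -0.36, 1], [0, 0, 0, 0, 0, -0.48, 1], [0, 0, 0, 0, 0, -0.6, 1]])

```text
clock: 6.87
position: [0.522, -0.185, 0.15]
ee_rot: [0.937, 0.35, 0.0, -0.0]
ft_force: [-0.3, -0.2, -0.6]
grip_width: 0.999
grasp_force: 0.0
```

Call:
jog_arm(increments=[[0, 0, 0, 0, 0, -0.12, 1], [0, 0, 0, 0, 0, -0.24, 1], [0, 0, 0, 0, 0, -0.36, 1], [0, 0, 0, 0, 0, -0.48, 1], [0, 0, 0, 0, 0, -0.6, 1]])

```text
clock: 7.28
position: [0.522, -0.185, 0.15]
ee_rot: [0.791, 0.611, 0.0, -0.0]
ft_force: [0.4, -0.2, -0.9]
grip_width: 1.002
grasp_force: 0.0
```

Call:
jog_arm(increments=[[0, 0, 0, 0, 0, -0.12, 1], [0, 0, 0, 0, 0, -0.24, 1], [0, 0, 0, 0, 0, -0.36, 1], [0, 0, 0, 0, 0, -0.48, 1], [0, 0, 0, 0, 0, -0.6, 1]])

```text
clock: 7.7
position: [0.522, -0.185, 0.15]
ee_rot: [0.575, 0.818, 0.0, -0.0]
ft_force: [-0.9, 0.2, 0.6]
grip_width: 0.999
grasp_force: 0.0
```

Call:
jog_arm(increments=[[0, 0, 0, 0, 0, -0.12, 1], [0, 0, 0, 0, 0, -0.24, 1], [0, 0, 0, 0, 0, -0.36, 1], [0, 0, 0, 0, 0, -0.48, 1], [0, 0, 0, 0, 0, -0.6, 1]])

```text
clock: 8.12
position: [0.522, -0.1851, 0.15]
ee_rot: [0.308, 0.951, 0.0, 0.0]
ft_force: [0.0, 0.5, -0.9]
grip_width: 0.998
grasp_force: 0.0
```

```bash
python3 st.py "(.523,-.185,.152)"
```

```text
t 8.12 pos [ 0.522  -0.1851  0.15  ] q [-0.338  0.308  0.703  1.814 -0.222  1.1    1.389] yaw y 0.945 F [ 0.   0.5 -0.9] T [0.01 0.01 0.03] w 0.998 g 0.0
tilt err, toolframe rotvec to vertical: [0.0002 0.     0.    ]
(.523,-.185,.152) tool shift [-0.0008  0.0007 -0.002 ]
```

Call:
jog_arm(increments=[[-0.0008, 0.0008, 0, 0, 0, 0, -1], [-0.0008, 0.0008, 0, 0, 0, 0, -1], [-0.0008, 0.0008, 0, 0, 0, 0, -1], [-0.0008, 0.0008, 0, 0, 0, 0, -1], [-0.0008, 0.0008, 0, 0, 0, 0, -1]])

```text
clock: 8.53
position: [0.5234, -0.1848, 0.1505]
ee_rot: [0.313, 0.95, 0.0, 0.0]
ft_force: [-2.2, 0.3, 6.2]
grip_width: 0.697
grasp_force: 41.5
```

Call:
jog_arm(increments=[[0, 0, 0.0001, 0, 0, 0.12, -1], [0, 0, 0.0002, 0, 0, 0.24, -1], [0, 0, 0.0002, 0, 0, 0.36, -1], [0, 0, 0.0003, 0, 0, 0.48, -1], [0, 0, 0.0004, 0, 0, 0.6, -1]])

```text
clock: 8.95
position: [0.5233, -0.1848, 0.1501]
ee_rot: [0.582, 0.813, 0.0, 0.0]
ft_force: [-3.2, 1.1, 7.6]
grip_width: 0.699
grasp_force: 41.8
```

```bash
python3 st.py
```

```text
t 8.95 pos [ 0.5233 -0.1848  0.1501] q [-0.425  0.336  0.815  1.814 -0.272  1.107  0.814] yaw y 0.329 F [-3.2  1.1  7.6] T [0.18 0.54 0.11] w 0.699 g 41.8
tilt err, toolframe rotvec to vertical: [ 0.0004 -0.0002  0.    ]
```

Call:
jog_arm(increments=[[0, 0, 0.0001, 0, 0, 0.12, -1], [0, 0, 0.0002, 0, 0, 0.24, -1], [0, 0, 0.0002, 0, 0, 0.36, -1], [0, 0, 0.0003, 0, 0, 0.48, -1], [0, 0, 0.0004, 0, 0, 0.6, -1]])

```text
clock: 9.37
position: [0.5232, -0.1849, 0.1497]
ee_rot: [0.796, 0.605, 0.0, -0.0]
ft_force: [-3.7, 2.0, 8.5]
grip_width: 0.698
grasp_force: 41.8
```

```bash
python3 st.py
```

```text
t 9.37 pos [ 0.5232 -0.1849  0.1497] q [-0.515  0.375  0.936  1.818 -0.335  1.117  0.267] yaw y -0.271 F [-3.7  2.   8.5] T [0.21 0.77 0.1 ] w 0.698 g 41.8
tilt err, toolframe rotvec to vertical: [-0.0001 -0.0004  0.    ]
```

Still at the free-running torque (0.1), with no stop yet.

Call:
jog_arm(increments=[[0, 0, 0.0001, 0, 0, 0.12, -1], [0, 0, 0.0002, 0, 0, 0.24, -1], [0, 0, 0.0002, 0, 0, 0.36, -1], [0, 0, 0.0003, 0, 0, 0.48, -1], [0, 0, 0.0004, 0, 0, 0.6, -1]])

```text
clock: 9.78
position: [0.5259, -0.1822, 0.1493]
ee_rot: [0.939, 0.345, 0.002, -0.0]
ft_force: [17.2, 10.5, -6.1]
grip_width: 0.692
grasp_force: 44.3
```

```bash
python3 st.py
```

```text
t 9.78 pos [ 0.5259 -0.1822  0.1493] q [-0.605  0.434  1.065  1.82  -0.422  1.134 -0.262] yaw y -0.867 F [17.2 10.5 -6.1] T [ 1.78 -3.36  1.28] w 0.692 g 44.3
tilt err, toolframe rotvec to vertical: [ 0.0011 -0.0047  0.    ]
```

The reaction torque rose to 1.3 N·m after about 5.4 rad, so the right valve is on its seat. I'll release, lift and move to the left wheel.

Call:
jog_arm(increments=[[0, 0, 0, 0, 0, 0, 1], [0, 0, 0, 0, 0, 0, 1], [0, 0, 0, 0, 0, 0, 1], [0, 0, 0, 0, 0, 0, 1], [0, 0, 0, 0, 0, 0, 1]])

```text
clock: 10.2
position: [0.523, -0.185, 0.1487]
ee_rot: [0.938, 0.347, -0.0, -0.0]
ft_force: [-0.1, 1.2, -0.8]
grip_width: 1.0
grasp_force: 0.0
```

Call:
jog_arm(increments=[[0, 0, -0.03, 0, 0, 0, 1], [0, 0, -0.06, 0, 0, 0, 1], [0, 0, -0.08, 0, 0, 0, 1], [0, 0, -0.08, 0, 0, 0, 1]])

```text
clock: 10.53
position: [0.5246, -0.1861, 0.2325]
ee_rot: [0.938, 0.347, 0.002, 0.001]
ft_force: [0.7, 0.2, -0.3]
grip_width: 1.002
grasp_force: 0.0
```

Call:
jog_arm(increments=[[0.024, -0.028, 0, 0, 0, 0, 1], [0.048, -0.056, 0, 0, 0, 0, 1], [0.072, -0.084, 0, 0, 0, 0, 1], [0.096, -0.112, 0, 0, 0, 0, 1], [0.12, -0.14, 0, 0, 0, 0, 1]])

```text
clock: 10.95
position: [0.5226, 0.0011, 0.2283]
ee_rot: [0.938, 0.347, 0.0, -0.0]
ft_force: [0.9, 0.3, -0.2]
grip_width: 1.001
grasp_force: 0.0
```

Call:
jog_arm(increments=[[0.021, -0.027, 0, 0, 0, 0, 1], [0.021, -0.027, 0, 0, 0, 0, 1], [0.021, -0.027, 0, 0, 0, 0, 1]])

```text
clock: 11.2
position: [0.5213, 0.036, 0.2282]
ee_rot: [0.937, 0.349, -0.0, -0.0]
ft_force: [-0.8, -0.8, 0.5]
grip_width: 1.002
grasp_force: 0.0
```

```bash
python3 st.py "(.5225,.0345,.153)"
python3 - <<'E'
from workcell import optics
from h import *
for n in ("top","scene"):
    c=optics.camera(n); o=load(n+"0.npz")
    hit=0
    for nm,d in(("before",o),("after",c)):
        P=cloud(d); m=(np.hypot(P[...,0]-.5235,P[...,1]+.185)<.036)&(abs(P[...,2]-.15)<.012)
        print(n,nm,m.sum(),np.median(P[m][:,2]).round(4),P[m][:,2].mean().round(4))
    cv2.imwrite(f"pics/{n}2.png",c["color"][:,:,::-1])
E
```

```text
t 11.2 pos [0.5213 0.036  0.2282] q [-1.186  0.217  1.174  1.813 -0.211  1.251 -0.81 ] yaw y -0.857 F [-0.8 -0.8  0.5] T [-0.07 -0.03  0.05] w 1.002 g 0.0
tilt err, toolframe rotvec to vertical: [-0.0006  0.0003  0.    ]
(.5225,.0345,.153) tool shift [-0.      0.002   0.0752]
top before 196 0.154 0.1539
top after 199 0.1515 0.1515
scene before 282 0.1531 0.1532
scene after 284 0.1496 0.1497
```

The right wheel dropped by about 2.4 to 3.5 mm, which matches a seated valve. Now I'll descend on the left wheel.

Call:
jog_arm(increments=[[0, 0.002, 0.03, 0, 0, 0, 1], [0, 0.002, 0.055, 0, 0, 0, 1], [0, 0.002, 0.075, 0, 0, 0, 1], [0, 0.002, 0.075, 0, 0, 0, 1], [0, 0.002, 0.075, 0, 0, 0, 1]])

```text
clock: 11.72
position: [0.5225, 0.0304, 0.1536]
ee_rot: [0.938, 0.346, -0.001, 0.0]
ft_force: [0.6, -1.1, 0.5]
grip_width: 0.999
grasp_force: 0.0
```

```bash
python3 st.py "(.5225,.0345,.153)"
```

```text
t 11.72 pos [0.5225 0.0304 0.1536] q [-1.079  0.334  1.101  1.897 -0.33   1.113 -0.716] yaw y -0.865 F [ 0.6 -1.1  0.5] T [ 0.02 -0.01  0.02] w 0.999 g 0.0
tilt err, toolframe rotvec to vertical: [0.0001 0.0018 0.    ]
(.5225,.0345,.153) tool shift [ 0.0027 -0.0031  0.0006]
```

Call:
jog_arm(increments=[[0.002, -0.0025, 0, 0, 0, 0, 1], [0.002, -0.0025, 0, 0, 0, 0, 1], [0.002, -0.0025, 0, 0, 0, 0, 1]])

```text
clock: 11.97
position: [0.5234, 0.0357, 0.1548]
ee_rot: [0.938, 0.347, 0.001, -0.0]
ft_force: [-0.1, 0.0, 0.7]
grip_width: 0.998
grasp_force: 0.0
```

```bash
python3 st.py "(.5225,.0345,.153)"
```

```text
t 11.97 pos [0.5234 0.0357 0.1548] q [-1.087  0.332  1.1    1.895 -0.331  1.112 -0.722] yaw y -0.862 F [-0.1  0.   0.7] T [-0.02 -0.02 -0.02] w 0.998 g 0.0
tilt err, toolframe rotvec to vertical: [ 0.0003 -0.0019  0.    ]
(.5225,.0345,.153) tool shift [-0.0015  0.0003  0.0018]
```

Now close on the left wheel and turn counter-clockwise, rising slightly.

Call:
jog_arm(increments=[[-0.001, 0, 0.001, 0, 0, 0, 1], [-0.001, 0, 0.001, 0, 0, 0, -1], [-0.001, 0, 0.001, 0, 0, 0, -1], [-0.001, 0, 0.001, 0, 0, 0, -1], [-0.001, 0, 0.001, 0, 0, 0, -1]])

```text
clock: 12.38
position: [0.5219, 0.0352, 0.1532]
ee_rot: [0.938, 0.347, -0.0, -0.001]
ft_force: [-5.0, 1.5, 8.3]
grip_width: 0.688
grasp_force: 41.1
```

Call:
jog_arm(increments=[[0, 0, 0, 0, 0, 0, -1], [0, 0, 0, 0, 0, 0, -1]])

```text
clock: 12.55
position: [0.5219, 0.0351, 0.1532]
ee_rot: [0.938, 0.347, -0.0, -0.001]
ft_force: [-4.3, 0.3, 7.1]
grip_width: 0.697
grasp_force: 41.1
```

Call:
jog_arm(increments=[[0, 0, -0.0001, 0, 0, -0.12, -1], [0, 0, -0.0002, 0, 0, -0.24, -1], [0, 0, -0.0002, 0, 0, -0.36, -1], [0, 0, -0.0003, 0, 0, -0.48, -1], [0, 0, -0.0004, 0, 0, -0.6, -1]])

```text
clock: 12.97
position: [0.522, 0.035, 0.1536]
ee_rot: [0.792, 0.611, 0.0, -0.0]
ft_force: [-2.7, 0.1, 4.9]
grip_width: 0.693
grasp_force: 41.6
```

```bash
python3 st.py
```

```text
t 12.97 pos [0.522  0.035  0.1536] q [-0.991  0.28   0.967  1.895 -0.259  1.099 -0.178] yaw y -0.256 F [-2.7  0.1  4.9] T [ 0.15  0.64 -0.1 ] w 0.693 g 41.6
tilt err, toolframe rotvec to vertical: [-0.0003 -0.0008  0.    ]
```

Call:
jog_arm(increments=[[0, 0, -0.0001, 0, 0, -0.12, -1], [0, 0, -0.0002, 0, 0, -0.24, -1], [0, 0, -0.0002, 0, 0, -0.36, -1], [0, 0, -0.0003, 0, 0, -0.48, -1], [0, 0, -0.0004, 0, 0, -0.6, -1]])

```text
clock: 13.38
position: [0.5223, 0.035, 0.154]
ee_rot: [0.576, 0.818, 0.0, 0.0]
ft_force: [-0.7, 0.9, 4.7]
grip_width: 0.695
grasp_force: 41.9
```

Call:
jog_arm(increments=[[0, 0, -0.0001, 0, 0, -0.12, -1], [0, 0, -0.0002, 0, 0, -0.24, -1], [0, 0, -0.0002, 0, 0, -0.36, -1], [0, 0, -0.0003, 0, 0, -0.48, -1], [0, 0, -0.0004, 0, 0, -0.6, -1]])

```text
clock: 13.8
position: [0.5224, 0.0352, 0.1544]
ee_rot: [0.308, 0.951, 0.0, 0.0]
ft_force: [1.1, 1.6, 3.5]
grip_width: 0.7
grasp_force: 42.2
```

Call:
jog_arm(increments=[[0, 0, -0.0001, 0, 0, -0.12, -1], [0, 0, -0.0002, 0, 0, -0.24, -1], [0, 0, -0.0002, 0, 0, -0.36, -1], [0, 0, -0.0003, 0, 0, -0.48, -1], [0, 0, -0.0004, 0, 0, -0.6, -1]])

```text
clock: 14.22
position: [0.5225, 0.0354, 0.1548]
ee_rot: [0.013, 1.0, 0.0, 0.001]
ft_force: [0.8, 3.1, 2.3]
grip_width: 0.693
grasp_force: 42.4
```

```bash
python3 st.py
```

```text
t 14.22 pos [0.5225 0.0354 0.1548] q [-0.749  0.217  0.67   1.885 -0.152  1.089  1.525] yaw y 1.544 F [0.8 3.1 2.3] T [ 0.22 -0.16 -0.13] w 0.693 g 42.4
tilt err, toolframe rotvec to vertical: [0.0009 0.0012 0.    ]
```

Call:
jog_arm(increments=[[0, 0, -0.0001, 0, 0, -0.12, -1], [0, 0, -0.0002, 0, 0, -0.24, -1], [0, 0, -0.0002, 0, 0, -0.36, -1], [0, 0, -0.0003, 0, 0, -0.48, -1], [0, 0, -0.0004, 0, 0, -0.6, -1]])

```text
clock: 14.63
position: [0.5225, 0.0357, 0.1552]
ee_rot: [-0.283, 0.959, 0.0, 0.001]
ft_force: [-1.0, 3.8, 2.5]
grip_width: 0.694
grasp_force: 42.4
```

```bash
python3 st.py
```

```text
t 14.63 pos [0.5225 0.0357 0.1552] q [-0.682  0.208  0.591  1.882 -0.131  1.089  2.105] yaw y 2.145 F [-1.   3.8  2.5] T [ 0.47 -0.17 -0.1 ] w 0.694 g 42.4
tilt err, toolframe rotvec to vertical: [0.0003 0.0016 0.    ]
```

Release, turn back 2.4 rad, and regrip.

Call:
jog_arm(increments=[[0, 0, 0, 0, 0, 0, 1], [0, 0, 0, 0, 0, 0, 1], [0, 0, 0, 0, 0, 0, 1], [0, 0, 0, 0, 0, 0, 1], [0, 0, 0, 0, 0, 0, 1]])

```text
clock: 15.05
position: [0.522, 0.0347, 0.1546]
ee_rot: [-0.279, 0.96, -0.0, -0.0]
ft_force: [0.3, -0.4, 0.4]
grip_width: 1.0
grasp_force: 0.0
```

Call:
jog_arm(increments=[[0, 0, 0, 0, 0, 0.12, 1], [0, 0, 0, 0, 0, 0.24, 1], [0, 0, 0, 0, 0, 0.36, 1], [0, 0, 0, 0, 0, 0.48, 1], [0, 0, 0, 0, 0, 0.6, 1]])

```text
clock: 15.47
position: [0.522, 0.0348, 0.1547]
ee_rot: [0.02, 1.0, 0.0, -0.0]
ft_force: [-0.2, -0.5, 0.6]
grip_width: 0.997
grasp_force: 0.0
```

Call:
jog_arm(increments=[[0, 0, 0, 0, 0, 0.12, 1], [0, 0, 0, 0, 0, 0.24, 1], [0, 0, 0, 0, 0, 0.36, 1], [0, 0, 0, 0, 0, 0.48, 1], [0, 0, 0, 0, 0, 0.6, 1]])

```text
clock: 15.88
position: [0.5219, 0.0348, 0.1547]
ee_rot: [0.315, 0.949, 0.0, -0.0]
ft_force: [0.1, 0.6, -0.4]
grip_width: 0.997
grasp_force: 0.0
```

Call:
jog_arm(increments=[[0, 0, 0, 0, 0, 0.12, 1], [0, 0, 0, 0, 0, 0.24, 1], [0, 0, 0, 0, 0, 0.36, 1], [0, 0, 0, 0, 0, 0.48, 1], [0, 0, 0, 0, 0, 0.6, 1]])

```text
clock: 16.3
position: [0.522, 0.0348, 0.1547]
ee_rot: [0.581, 0.814, -0.0, -0.0]
ft_force: [0.5, 0.4, 0.0]
grip_width: 0.998
grasp_force: 0.0
```

Call:
jog_arm(increments=[[0, 0, 0, 0, 0, 0.12, 1], [0, 0, 0, 0, 0, 0.24, 1], [0, 0, 0, 0, 0, 0.36, 1], [0, 0, 0, 0, 0, 0.48, 1], [0, 0, 0, 0, 0, 0.6, 1]])

```text
clock: 16.72
position: [0.522, 0.0348, 0.1547]
ee_rot: [0.796, 0.606, 0.0, -0.0]
ft_force: [-0.2, 0.3, -0.0]
grip_width: 1.001
grasp_force: 0.0
```

```bash
python3 st.py "(.5224,.0352,.155)"
```

```text
t 16.72 pos [0.522  0.0348 0.1547] q [-0.983  0.274  0.957  1.894 -0.251  1.1   -0.198] yaw y -0.269 F [-0.2  0.3 -0. ] T [-0.01  0.02  0.  ] w 1.001 g 0.0
tilt err, toolframe rotvec to vertical: [ 0.     -0.0001  0.    ]
(.5224,.0352,.155) tool shift [ 0.0005  0.0003 -0.0003]
```

Call:
jog_arm(increments=[[0.0005, 0.0003, 0, 0, 0, 0, -1], [0.0005, 0.0003, 0, 0, 0, 0, -1], [0.0005, 0.0003, 0, 0, 0, 0, -1], [0.0005, 0.0003, 0, 0, 0, 0, -1], [0.0005, 0.0003, 0, 0, 0, 0, -1]])

```text
clock: 17.13
position: [0.5222, 0.0355, 0.1551]
ee_rot: [0.792, 0.61, -0.0, -0.001]
ft_force: [-4.3, 0.3, 7.8]
grip_width: 0.693
grasp_force: 41.2
```

Call:
jog_arm(increments=[[0, 0, -0.0001, 0, 0, -0.12, -1], [0, 0, -0.0002, 0, 0, -0.24, -1], [0, 0, -0.0002, 0, 0, -0.36, -1], [0, 0, -0.0003, 0, 0, -0.48, -1], [0, 0, -0.0004, 0, 0, -0.6, -1]])

```text
clock: 17.55
position: [0.5221, 0.0355, 0.1555]
ee_rot: [0.574, 0.819, 0.0, -0.001]
ft_force: [-4.9, 0.8, 5.9]
grip_width: 0.696
grasp_force: 41.4
```

```bash
python3 st.py
```

```text
t 17.55 pos [0.5221 0.0355 0.1555] q [-0.893  0.245  0.842  1.889 -0.206  1.097  0.377] yaw y 0.348 F [-4.9  0.8  5.9] T [ 0.13  0.93 -0.17] w 0.696 g 41.4
tilt err, toolframe rotvec to vertical: [-0.0004 -0.0012  0.    ]
```

Call:
jog_arm(increments=[[0, 0, -0.0001, 0, 0, -0.12, -1], [0, 0, -0.0002, 0, 0, -0.24, -1], [0, 0, -0.0002, 0, 0, -0.36, -1], [0, 0, -0.0003, 0, 0, -0.48, -1], [0, 0, -0.0004, 0, 0, -0.6, -1]])

```text
clock: 17.97
position: [0.5222, 0.0355, 0.1559]
ee_rot: [0.306, 0.952, 0.0, -0.0]
ft_force: [-4.4, 0.1, 6.4]
grip_width: 0.697
grasp_force: 41.6
```

```bash
python3 st.py
```

```text
t 17.97 pos [0.5222 0.0355 0.1559] q [-0.814  0.227  0.746  1.886 -0.174  1.095  0.947] yaw y 0.948 F [-4.4  0.1  6.4] T [ 0.1   0.93 -0.13] w 0.697 g 41.6
tilt err, toolframe rotvec to vertical: [ 0.0003 -0.0011  0.    ]
```

Total is 4.2 rad and still free, so I'll continue.

Call:
jog_arm(increments=[[0, 0, -0.0001, 0, 0, -0.12, -1], [0, 0, -0.0002, 0, 0, -0.24, -1], [0, 0, -0.0002, 0, 0, -0.36, -1], [0, 0, -0.0003, 0, 0, -0.48, -1], [0, 0, -0.0004, 0, 0, -0.6, -1]])

```text
clock: 18.38
position: [0.5221, 0.0355, 0.1563]
ee_rot: [0.012, 1.0, 0.0, -0.0]
ft_force: [-4.8, 0.8, 5.9]
grip_width: 0.693
grasp_force: 41.7
```

```bash
python3 st.py
```

```text
t 18.38 pos [0.5221 0.0355 0.1563] q [-0.742  0.214  0.661  1.882 -0.149  1.094  1.524] yaw y 1.548 F [-4.8  0.8  5.9] T [-0.01  0.85 -0.12] w 0.693 g 41.7
tilt err, toolframe rotvec to vertical: [ 0.0007 -0.0007  0.    ]
```

Call:
jog_arm(increments=[[0, 0, -0.0001, 0, 0, -0.12, -1], [0, 0, -0.0002, 0, 0, -0.24, -1], [0, 0, -0.0002, 0, 0, -0.36, -1], [0, 0, -0.0003, 0, 0, -0.48, -1], [0, 0, -0.0004, 0, 0, -0.6, -1]])

```text
clock: 18.8
position: [0.5227, 0.0357, 0.1567]
ee_rot: [-0.284, 0.959, 0.001, 0.001]
ft_force: [2.7, 4.5, 0.1]
grip_width: 0.697
grasp_force: 43.1
```

```bash
python3 st.py
```

```text
t 18.8 pos [0.5227 0.0357 0.1567] q [-0.675  0.206  0.584  1.879 -0.129  1.093  2.105] yaw y 2.147 F [2.7 4.5 0.1] T [ 0.78 -0.47 -0.81] w 0.697 g 43.1
tilt err, toolframe rotvec to vertical: [0.0008 0.0015 0.    ]
```

Call:
jog_arm(increments=[[0, 0, 0, 0, 0, -0.1, -1], [0, 0, 0, 0, 0, -0.2, -1], [0, 0, 0, 0, 0, -0.2, -1]])

```text
clock: 19.05
position: [0.5224, 0.0357, 0.1566]
ee_rot: [-0.378, 0.926, 0.001, 0.0]
ft_force: [-1.2, 2.0, 2.4]
grip_width: 0.688
grasp_force: 47.9
```

```bash
python3 st.py
```

```text
t 19.05 pos [0.5224 0.0357 0.1566] q [-0.654  0.204  0.559  1.878 -0.123  1.093  2.298] yaw y 2.345 F [-1.2  2.   2.4] T [ 0.57  0.33 -0.06] w 0.688 g 47.9
tilt err, toolframe rotvec to vertical: [0.0007 0.001  0.    ]
```

Call:
jog_arm(increments=[[0, 0, 0, 0, 0, 0, 1], [0, 0, 0, 0, 0, 0, 1], [0, 0, 0, 0, 0, 0, 1], [0, 0, 0, 0, 0, 0, 1], [0, 0, 0, 0, 0, 0, 1]])

```text
clock: 19.47
position: [0.5224, 0.0352, 0.1563]
ee_rot: [-0.374, 0.927, -0.0, -0.0]
ft_force: [0.6, 0.3, 0.4]
grip_width: 1.001
grasp_force: 0.0
```

Call:
jog_arm(increments=[[0, 0, -0.03, 0, 0, 0, 1], [0, 0, -0.06, 0, 0, 0, 1], [0, 0, -0.09, 0, 0, 0, 1], [0, 0, -0.12, 0, 0, 0, 1], [0, 0, -0.12, 0, 0, 0, 1]])

```text
clock: 19.88
position: [0.5246, 0.0352, 0.282]
ee_rot: [-0.374, 0.927, -0.0, 0.004]
ft_force: [0.4, -0.3, 0.4]
grip_width: 1.001
grasp_force: 0.0
```

```bash
python3 st.py
python3 - <<'E'
from workcell import optics
from h import *
for n in ("scene","top"):
    c=optics.camera(n); o=load(n+"0.npz")
    for w,ctr in (("R",(.5235,-.185)),("L",(.5235,.0345))):
        for nm,d in(("before",o),("after",c)):
            P=cloud(d); m=(np.hypot(P[...,0]-ctr[0],P[...,1]-ctr[1])<.036)&(abs(P[...,2]-.15)<.012)
            print(n,w,nm,m.sum(),np.median(P[m][:,2]).round(4))
    cv2.imwrite(f"pics/{n}3.png",c["color"][:,:,::-1])
E
```

```text
t 19.88 pos [0.5246 0.0352 0.282 ] q [-0.686  0.086  0.572  1.717 -0.049  1.345  2.232] yaw y 2.337 F [ 0.4 -0.3  0.4] T [ 0.03 -0.01  0.  ] w 1.001 g 0.0
tilt err, toolframe rotvec to vertical: [-0.0036  0.0074  0.    ]
scene R before 282 0.1531
scene R after 287 0.1498
scene L before 249 0.1529
scene L after 248 0.1559
top R before 196 0.154
top R after 198 0.151
top L before 203 0.1534
top L after 0 nan
  return _methods._mean(a, axis=axis, dtype=dtype,
  ret = ret.dtype.type(ret / rcount)
```

View pics/scene3.png

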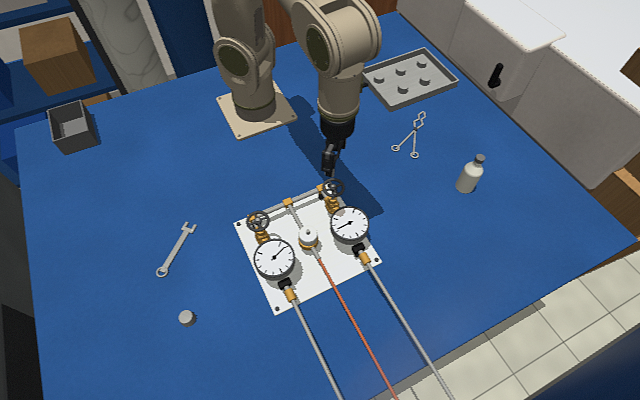

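The scene picture shows the hand clear above the left wheel. The wheels stay at (258,220) and (333,188), and the spanner, sample, spray and tongs are all in place. The wheels now differ in height by 6.1 mm against a full travel of 6 mm, so both valves are at their stops.

```bash
python3 -c "
from workcell import workorder; print(workorder.hand_in())"
```

```text
the job is handed in; nothing more can be done
None
```

The right (run-down) bottle's valve is shut home, the left (full) bottle's valve is open to its stop, and the job is handed in at about 20 s; no verdict was returned.

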